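# Present the fume extractor's filter plate to the inspection camera

### The job

Lift the flap on top of the bench fume extractor and draw out the filter plate hidden under it: the plate with the single long grip rib, not the spare with two pegs, which stays in its slot. Carry it to the inspection mat and hold it up over the middle of the mat, upright, its underside 10 to 20 cm above the mat, with a flat face turned square to the small camera. Finish while still holding it there, without putting it down or letting go, and leave everything else on the bench where it is.

Things in the scene. Friction and masses are not known exactly. Their poses are not given: they have to be found in the camera images.
- extractor: grey bench fume extractor, fixed, left or right on the bench: box 190 (x) x 150 (y) x 125 mm high without flap; origin under its centre, x axis from the round grille in front to the flap hinge at the back. Chamber under the flap, open on top: 178 (x) x 106 (y) mm inside, floor at z = 12 mm, two slots at x = -42 and x = +13 mm, each with a plate standing across the box
- flap (a joint): angle of the flap over the whole top of the extractor, rad: 0 shut, up to 0.12 at the start, 1.57 upright, at most 1.9 (leaning back). Flat grey panel 190 x 150 x 8 mm, hinged along the back top edge of the box. The hinge is stiff: the flap stays wherever it is left; 2 to 3 N at the bar moves it
- flap_hinge (a point): point on the hinge line of the flap, at the middle of the extractor's back top edge, 125 mm above the bench; the hinge line runs along the extractor's y axis
- flap_bar (a point): middle of the flap's handle: round steel bar, 10 mm diameter, along the extractor's y axis between two posts 90 mm apart. Flap shut: 170 mm in front (-x of the extractor) of the hinge line and 44 mm above it, 31 mm gap between bar and flap. It goes round the hinge with the flap and can turn between the fingers
- filter: filter plate to draw out, 0.11 to 0.23 kg: flat aluminium frame 14 (x) x 100 (y) x 80 mm (z), one long grip rib on the middle of its top edge, 10 (x) x 50 (y) mm, from z = 80 to 106 mm. Origin under its centre, x square to the flat faces. Starts upright in either slot under the flap, x along the extractor's; 55 mm tall ribs guide its side edges with 2 mm play per face; draws straight up
- spare: spare plate in the other slot, same frame, but in place of the rib two round pegs, 10 mm diameter, 20 mm tall, 76 mm apart on its top edge; origin under its centre. Stays where it is
- stand: fixed inspection stand opposite the extractor: black rubber mat 160 x 160 x 4 mm with a small black camera on a post at one edge; origin under the mat's centre, x axis from there towards the camera, which looks along -x across the mat. Lens 145 mm above the bench, 117 mm from the mat's centre; foot, post and head lie between x = 117 and 180 mm, 90 mm wide, up to 167 mm high
- mat_centre (a point): middle of the mat's upper face, 4 mm above the bench, where the white cross lines point
- shell_a: bystander: steel connector shell standing on end, 21 mm diameter, 36 mm tall, between extractor and stand; origin under its centre
- shell_b: bystander: steel connector shell standing on end, 25 mm diameter, 30 mm tall, between extractor and stand; origin under its centre
- shell_c: bystander: steel connector shell standing on end on the mat near the edge opposite the camera, 21 mm diameter, 36 mm tall; origin under its centre
- spool: bystander: upright spool of solder, 60 mm diameter, 52 mm tall; origin under its centre
- screwdriver: bystander: screwdriver lying across the middle of the bench, 150 mm long
- jar: bystander: closed jar, 48 mm diameter, 50 mm tall; origin under its centre
- meter: bystander: multimeter lying on its back, 150 x 78 x 49 mm; origin under its centre
- tray: bystander: divided steel tray of small parts, 130 x 100 x 25 mm; origin under its centre

How it is judged:
By the outcome, as a careful person would: the job done as asked, in the order asked, and still so for the second after the job is handed in, while the arm keeps its last pose, push and grip.
It also fails if it takes over 62 s, if anything falls off the work surface, if the arm or the gripper's body presses on something with over 40 N, if the wrist force passes 120 N, or if a joint passes its speed limit or range.

### The arm

A 7-joint arm with a two-finger parallel gripper is mounted at the origin on the work surface. World frame = base frame: x ahead of the robot, y to its left, z up, the work surface at z = 0. Lengths are in m, angles in rad, forces in N, time in s.
With the tool pointing down it reaches from about 0.425 to 0.875 m from the base axis. Payload 4.7 kg.
Tool frame: the origin (TCP) lies at the very end of the fingers, on their centre line; the grasp point (between the pads) lies 19 mm behind it (robot.pinch_z is the distance from the TCP to the grasp point, in m); z points along the fingers, y is the line along which they close (so a half turn about z gives the same grasp; the last joint's range is limited). The gripper opens to 85 mm and grips with 20 to 120 N. Pads are 22 mm wide; open, the fingers measure 114 mm over their backs; the gripper's body (76 mm by 85 mm) begins 54 mm behind the grasp point. The pads swing forward as they close: fully open they stand 13 mm farther back than shut.
Start: joints at [1.356, 0.321, -0.07, 1.45, 0.023, 1.371, -0.057], TCP at [0.147, -0.633, 0.231] pointing down, gripper open.
Joint ranges: [-2.86, 2.86], [-0.3, 2.09], [-1.38, 1.24], [0.06, 2.45], [-1.56, 4.7], [0.09, 2.05], [-2.69, 2.69]. Speed limits (rad/s): [2.57, 2.57, 3.14, 3.14, 3.14, 3.14, 3.14].

### API

Orientations are given as a unit quaternion [x, y, z, w].
In Python, from workcell import state, imaging, workorder, robot gives the robot as it stands.
- The arm moves only by the tool servo_tool, never from a script. Its argument "series" is a list of rows, each an object with "gripper": the opening, from -1 (shut) to 1 (fully open); "offset": the shift along the world's x, y, z scaled (see below), a list of three; "twist": the turn about the world's z scaled (see below). In form: [{"gripper": gripper, "offset": [x, y, z], "twist": twist}, ...]. A call has 1 to 12 rows; each row is the pose to reach, as a shift and turn from the pose commanded when the call began, turning the shorter way round; what a row does not reach only later rows make up. The controller multiplies each number of a shift by 0.08 m and each number of a turn by 360 degrees. A row lasts 1/8 s, in which the tool goes at most 62.5 mm and 10.7 degrees, less where a joint would pass 70% of its speed; a pose out of reach is approached as far as the arm can. A call with a number of a shift or a turn outside -1 to 1 is refused whole. A call with a gripper value outside its range is refused whole. The fingers move at their own pace and stop on an object; "grip_force" is the grip in N (left out, the last holds). Time passes only in rows, so rows that repeat a pose let the fingers close. It gives the time, the measured TCP pose, the force, the opening and the grip force at its end, in the units of the state.
- state(): the state, without advancing time (a new reading comes with each control period).
- imaging.snapshot(name): name is "scene" or "side" or "wrist"; returns a dict with "color" (384x512x3 uint8, red, green, blue), "range_z" (384x512 float32, m along the optical axis (not along the pixel's ray), 0 where there is no reading), "mtx" (3x3 intrinsics, pixels), "distortion" ([k1, k2, p1, p2, k3] as OpenCV has them; the pictures are not rectified), "extrinsics" (4x4, takes a point from world to camera coordinates). Camera axes: x right, y down, z forward; pixel columns grow to the right and rows downward; lengths in m; the calibration is good to about 2 mm. A picture is of the moment at which its call begins.
- workorder.finish_job(): hands the job in; it is judged then, once.
The state is a dict: "time": time; "joints": joint angles; "qd": joint speeds; "tau": joint torques, N m; "eef_pos": TCP position; "tcp_rot": TCP orientation; "ft_force": force on the tool from outside, world axes, zero at the start; "ft_torque": the same for the moment, N m; "finger_gap": finger opening in m; "grasp_force": force on a finger pad.
Only numpy, scipy, OpenCV 4.12 (cv2) and the standard library are available. Lean on these libraries where they do the work, as an engineer would, in place of code of your own. Each camera call takes 0.05 s, during which the arm holds its last target. There are 200 camera calls.

## Working session

There is one attempt and no reset: what is moved stays moved. The work goes in short steps, Python scripts to look and compute and a tool call to move; the robot and the scene stay as the last step left them, time stands still between calls to the robot, and variables do not carry over. Pictures are saved under pics/ and viewed, at most 10 in all, crops included, and the job is handed in when it is done.

Besides the shell and the picture viewer there is one more tool, called after "Emit:" as name(argument=value, ...) on one line, values as JSON. servo_tool: Moves the arm, as the interface text tells. Its arguments: {"type":"object","properties":{"series":{"type":"array","items":{"type":"object","properties":{"gripper":{"type":"number"},"offset":{"type":"array","items":{"type":"number"}},"twist":{"type":"number"}}}},"grip_force":{"type":"number"}},"required":["series"]}

```bash
mkdir -p pics; cat > h.py <<'E'
import numpy as np, cv2
from workcell import state, imaging, workorder, robot
def snap(n):
    s=imaging.snapshot(n); np.savez(f'{n}.npz',**s); return s
def save(s,f,box=None,k=1):
    im=s['color'][:,:,::-1]
    if box: im=im[box[1]:box[3],box[0]:box[2]]
    cv2.imwrite('pics/'+f,cv2.resize(im,None,fx=k,fy=k,interpolation=cv2.INTER_CUBIC))
def ray(s,u,v):
    p=cv2.undistortPoints(np.array([[[u,v]]],float),s['mtx'],np.array(s['distortion'],float))[0,0]
    E=np.array(s['extrinsics']); R,t=E[:3,:3],E[:3,3]
    return -R.T@t, R.T@np.array([p[0],p[1],1.])
def atz(s,u,v,z):
    c,d=ray(s,u,v); return c+d*(z-c[2])/d[2]
def dep(s,u,v,r=1):
    c,d=ray(s,u,v); q=s['range_z'][int(v)-r:int(v)+r+1,int(u)-r:int(u)+r+1]; q=q[q>0]
    return c+d*np.median(q) if q.size else None
def cloud(s):
    h,w=s['range_z'].shape; uv=np.stack(np.meshgrid(np.arange(w),np.arange(h)),-1).reshape(-1,1,2).astype(float)
    p=cv2.undistortPoints(uv,s['mtx'],np.array(s['distortion'],float))[:,0]
    P=np.c_[p,np.ones(len(p))]*s['range_z'].reshape(-1,1); E=np.array(s['extrinsics'])
    P=(P-E[:3,3])@E[:3,:3]; P[s['range_z'].ravel()==0]=np.nan
    return P.reshape(h,w,3)
def proj(s,X):
    E=np.array(s['extrinsics']); return cv2.projectPoints(np.array(X,float).reshape(-1,1,3),cv2.Rodrigues(E[:3,:3])[0],E[:3,3],s['mtx'],np.array(s['distortion'],float))[0][:,0]
E
python3 - <<'E'
from h import *
np.set_printoptions(precision=4,suppress=True)
a=snap('scene');b=snap('side')
im=np.vstack([a['color'],b['color']])[:,:,::-1]
save(a,'scene0.png',k=1.5);save(b,'side0.png',k=1.5)
for s in(a,b):print(ray(s,256,192))
st=state();print(st['time'],st['eef_pos'],st['tcp_rot'],st['finger_gap'],[x for x in dir(robot) if x[0]!='_'])
E
```

```text
(array([1.4198, 0.0863, 1.1574]), array([-0.6405, -0.0744, -0.7644]))
(array([ 0.2532, -0.9963,  0.9497]), array([ 0.2466,  0.7598, -0.6017]))
0.1 [ 0.1473 -0.6326  0.2303] [ 0.9935  0.1142 -0.0001 -0.0009] 0.08553194897340415 ['IKError', 'pinch_z']
```

View pics/scene0.png

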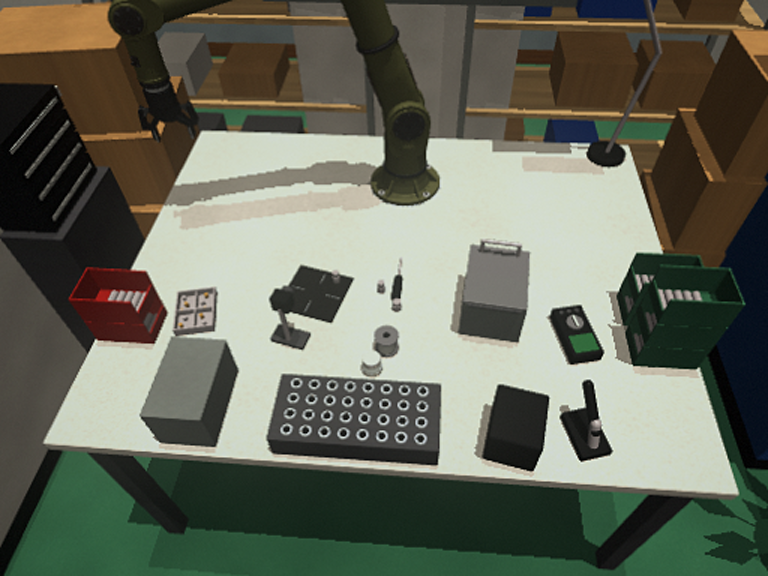

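View pics/side0.png

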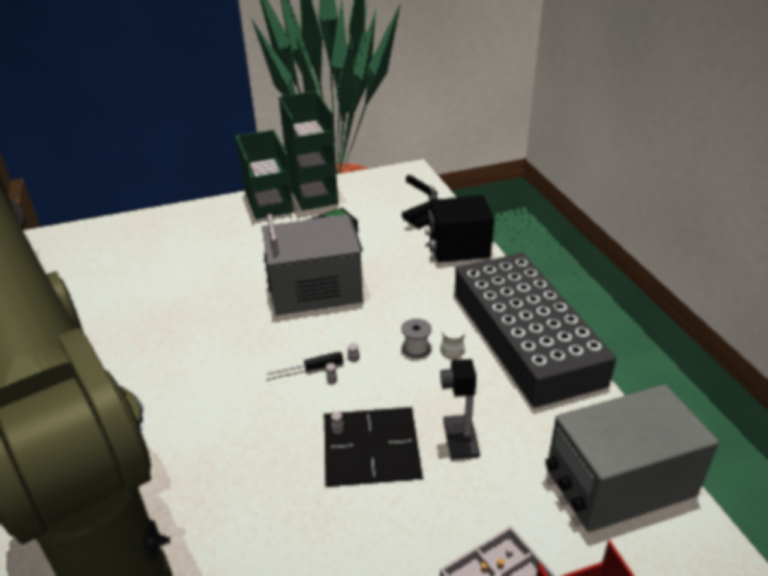

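Scene picture: the extractor is on the robot's left, with its bar at about (500,245) and its hinge side at about (495,310). The mat is at about (319,292) with its camera at (283,297), towards +x. The shells sit near (381,286), (399,262) and (336,275). Next I'll measure these from the depth data.

```bash
python3 - <<'E'
from h import *
np.set_printoptions(precision=4,suppress=True)
S={n:dict(np.load(n+'.npz')) for n in('scene','side')}
for n,s in S.items():
    P=cloud(s).reshape(-1,3)
    roi=(P[:,0]>.3)&(P[:,0]<.95)&(P[:,1]>.1)&(P[:,1]<.55)
    Q=P[roi&(P[:,2]>.115)&(P[:,2]<.165)]
    r=cv2.minAreaRect(Q[:,:2].astype(np.float32)); print(n,'top',len(Q),r,cv2.boxPoints(r).tolist())
    # plane
    A=np.c_[Q[:,:2],np.ones(len(Q))]; 
    for i in range(5):
        c=np.linalg.lstsq(A,Q[:,2],rcond=None)[0]; e=abs(A@c-Q[:,2]); k=e<np.percentile(e,92); 
        A,Q=(A[k],Q[k]) if i<3 else (A,Q)
    print('plane',c, Q.min(0),Q.max(0))
    B=P[roi&(P[:,2]>.162)&(P[:,2]<.25)]; print('bar',len(B),B.min(0) if len(B) else 0,B.max(0) if len(B) else 0)
    if len(B): r=cv2.minAreaRect(B[:,:2].astype(np.float32)); print(r, np.median(B,0))
    print(n,'mat ctr ray',[atz(s,u/1.5,v/1.5,.004) for u,v in ([(303,265),(354,278),(338,322),(284,308)] if n=='scene' else [(325,415),(412,408),(421,480),(326,486)])])
# crops combined
a=S['scene'];b=S['side']
f=lambda s,x0,y0,w,h,W,H:cv2.resize(s['color'][y0:y0+h,x0:x0+w,::-1],(W,H),interpolation=cv2.INTER_CUBIC)
cv2.imwrite('pics/crops.png',np.vstack([np.hstack([f(a,165,160,110,80,400,290),f(a,295,150,65,80,290,290)]),np.hstack([f(b,165,220,160,110,400,290),f(b,165,130,85,85,290,290)])]))
E
```

```text
scene top 1853 ((0.6309835910797119, 0.29217588901519775), (0.5010931491851807, 0.20605412125587463), 15.687827110290527) [[0.36191198229789734, 0.3236183524131775], [0.41762813925743103, 0.12523990869522095], [0.9000551700592041, 0.260733425617218], [0.8443390130996704, 0.45911186933517456]]
plane [-0.0069 -0.0023  0.1367] [0.3999 0.1718 0.1263] [0.8061 0.443  0.1366]
bar 77 [0.4155 0.2168 0.1624] [0.4362 0.3129 0.1769]
((0.4258321523666382, 0.26467573642730713), (0.09663335233926773, 0.012476742267608643), 82.91801452636719) [0.4267 0.2642 0.1717]
scene mat ctr ray [array([ 0.385 , -0.2595,  0.004 ]), array([ 0.4233, -0.111 ,  0.004 ]), array([ 0.575 , -0.1337,  0.004 ]), array([ 0.5396, -0.2818,  0.004 ])]
side top 1913 ((0.6092244386672974, 0.28862571716308594), (0.4588163197040558, 0.21625015139579773), 14.505870819091797) [[0.36004626750946045, 0.3358420133590698], [0.4142124652862549, 0.12648546695709229], [0.8584026098251343, 0.24140942096710205], [0.8042364120483398, 0.4507659673690796]]
plane [-0.0047  0.0004  0.1351] [0.3962 0.1699 0.1284] [0.7954 0.4448 0.1366]
bar 63 [0.4146 0.2127 0.1632] [0.4336 0.3085 0.1775]
((0.42320120334625244, 0.26061853766441345), (0.09667909145355225, 0.009770986624062061), 83.35855102539062) [0.4225 0.2531 0.1728]
side mat ctr ray [array([ 0.4207, -0.1202,  0.004 ]), array([ 0.5719, -0.1575,  0.004 ]), array([ 0.5296, -0.3107,  0.004 ]), array([ 0.3817, -0.2699,  0.004 ])]
```

View pics/crops.png

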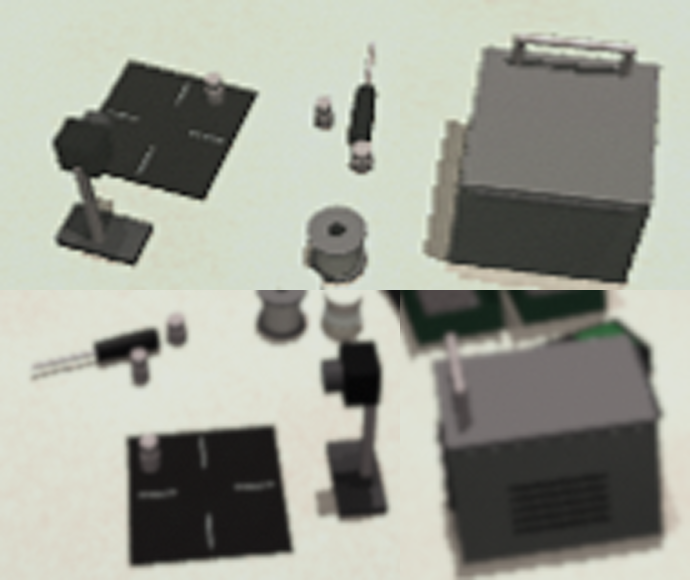

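```bash
python3 - <<'E'
from h import *
np.set_printoptions(precision=4,suppress=True)
S={n:dict(np.load(n+'.npz')) for n in('scene','side')}
a,b=S['scene'],S['side']
for n,s in S.items():
    P=cloud(s).reshape(-1,3)
    Q=P[(abs(P[:,2]-.133)<.005)&(P[:,0]>.38)&(P[:,0]<.64)&(P[:,1]>.12)&(P[:,1]<.38)]
    r=cv2.minAreaRect(Q[:,:2].astype(np.float32)); print(n,'top',len(Q),r)
    A=np.c_[Q[:,:2],np.ones(len(Q))];print(np.linalg.lstsq(A,Q[:,2],rcond=None)[0])
    C=P[(abs(P[:,1]+.2)<.12)&(P[:,0]>.5)&(P[:,0]<.7)&(P[:,2]>.12)&(P[:,2]<.2)]; print('cam head',len(C),np.median(C,0),C.min(0),C.max(0))
A=lambda x,y:(165+x/3.636,160+y/3.625); B=lambda x,y:(165+x/2.5,220+y/2.636)
print('scene ctr',atz(a,*A(165,127),.004),'side',atz(b,*B(206,200),.004))
print([atz(a,*A(*p),.004)[:2] for p in [(129,61),(258,92),(205,199),(183,95),(145,160),(122,117),(207,136)]])
print([atz(b,*B(*p),.004)[:2] for p in [(127,148),(274,136),(292,262),(133,274),(203,162),(211,240),(157,204),(254,196)]])
E
```

```text
scene top 1624 ((0.5027416944503784, 0.2551836669445038), (0.15029390156269073, 0.2026008814573288), 83.72235870361328)
[-0.0022  0.0012  0.1335]
cam head 245 [ 0.634  -0.2439  0.1599] [ 0.5909 -0.2743  0.1205] [ 0.6482 -0.2235  0.171 ]
side top 1597 ((0.50119549036026, 0.2563623785972595), (0.15941864252090454, 0.19551938772201538), 83.71611022949219)
[-0.0036  0.0007  0.1344]
cam head 504 [ 0.6147 -0.2571  0.1592] [ 0.586  -0.274   0.1238] [ 0.6433 -0.2243  0.1698]
scene ctr [ 0.4817 -0.2077  0.004 ] side [ 0.4772 -0.2113  0.004 ]
[array([ 0.3863, -0.2658]), array([ 0.4235, -0.1112]), array([ 0.5771, -0.1488]), array([ 0.4337, -0.1952]), array([ 0.5294, -0.2216]), array([ 0.4706, -0.258 ]), array([ 0.4913, -0.1593])]
[array([ 0.419 , -0.1176]), array([ 0.5723, -0.1561]), array([ 0.5328, -0.31  ]), array([ 0.3837, -0.2704]), array([ 0.4895, -0.1635]), array([ 0.4668, -0.2591]), array([ 0.4287, -0.199 ]), array([ 0.525 , -0.2233])]
```

Extractor yaw is about -6.5°, the bar is at (0.425, 0.262, 0.169), the flap is shut, and the mat centre is (0.479, -0.2095) with yaw -14°. These agree with the given sizes. I'll move towards the bar along an arc.

Emit:
servo_tool(series=[{"gripper": 1, "offset": [0.5, 0.5, 0.3], "twist": 0.008}, {"gripper": 1, "offset": [1, 0.94, 0.6], "twist": 0.0163}, {"gripper": 1, "offset": [1, 0.94, 0.6], "twist": 0.0163}])

```text
time: 0.48
eef_pos: [0.2334, -0.5553, 0.2819]
tcp_rot: [0.986, 0.169, 0.002, 0.002]
ft_force: [-0.3, -0.4, 0.6]
finger_gap: 0.0855
grasp_force: 0.0
```

Emit:
servo_tool(series=[{"gripper": 1, "offset": [0.5, 0.5, 0], "twist": 0.008}, {"gripper": 1, "offset": [1, 0.94, 0], "twist": 0.0163}, {"gripper": 1, "offset": [1, 0.94, 0], "twist": 0.0163}])

```text
time: 0.85
eef_pos: [0.3114, -0.4792, 0.2789]
tcp_rot: [0.976, 0.219, 0.001, -0.001]
ft_force: [-0.7, -0.5, -0.1]
finger_gap: 0.0856
grasp_force: 0.0
```

Emit:
servo_tool(series=[{"gripper": 1, "offset": [0.5, 0.5, 0], "twist": 0.01}, {"gripper": 1, "offset": [1, 1, 0], "twist": 0.02}, {"gripper": 1, "offset": [1, 1, 0], "twist": 0.02}])

```text
time: 1.23
eef_pos: [0.3905, -0.3993, 0.279]
tcp_rot: [0.96, 0.28, 0.001, -0.001]
ft_force: [-0.6, -0.6, -0.5]
finger_gap: 0.0855
grasp_force: 0.0
```

Emit:
servo_tool(series=[{"gripper": 1, "offset": [0.5, 0.5, 0], "twist": 0.01}, {"gripper": 1, "offset": [0.9, 1, 0], "twist": 0.02}, {"gripper": 1, "offset": [0.9, 1, 0], "twist": 0.02}])

```text
time: 1.6
eef_pos: [0.4614, -0.3199, 0.279]
tcp_rot: [0.941, 0.339, 0.0, -0.001]
ft_force: [-0.9, -0.4, -0.8]
finger_gap: 0.0856
grasp_force: 0.0
```

Emit:
servo_tool(series=[{"gripper": 1, "offset": [0, 0.5, 0], "twist": 0.01}, {"gripper": 1, "offset": [0, 1, 0], "twist": 0.02}, {"gripper": 1, "offset": [0, 1, 0], "twist": 0.02}])

```text
time: 1.98
eef_pos: [0.4589, -0.2419, 0.2794]
tcp_rot: [0.919, 0.395, -0.0, 0.0]
ft_force: [0.6, -0.5, -0.2]
finger_gap: 0.0853
grasp_force: 0.0
```

Emit:
servo_tool(series=[{"gripper": 1, "offset": [0, 0.5, 0], "twist": 0.01}, {"gripper": 1, "offset": [0, 1, 0], "twist": 0.02}, {"gripper": 1, "offset": [0, 1, 0], "twist": 0.02}])

```text
time: 2.35
eef_pos: [0.4597, -0.1598, 0.2797]
tcp_rot: [0.891, 0.453, 0.0, 0.0]
ft_force: [-0.2, -0.8, -0.0]
finger_gap: 0.0855
grasp_force: 0.0
```

Emit:
servo_tool(series=[{"gripper": 1, "offset": [0, 0.5, 0], "twist": 0.01}, {"gripper": 1, "offset": [0, 1, 0], "twist": 0.02}, {"gripper": 1, "offset": [0, 1, 0], "twist": 0.02}])

```text
time: 2.72
eef_pos: [0.4598, -0.0778, 0.2798]
tcp_rot: [0.86, 0.51, 0.0, 0.0]
ft_force: [-0.4, -0.5, -0.2]
finger_gap: 0.0854
grasp_force: 0.0
```

Emit:
servo_tool(series=[{"gripper": 1, "offset": [0, 0.5, 0], "twist": 0.01}, {"gripper": 1, "offset": [0, 1, 0], "twist": 0.02}, {"gripper": 1, "offset": [0, 1, 0], "twist": 0.02}])

```text
time: 3.1
eef_pos: [0.4594, 0.001, 0.2797]
tcp_rot: [0.827, 0.562, 0.0, 0.0]
ft_force: [0.4, -0.7, -0.7]
finger_gap: 0.0855
grasp_force: 0.0
```

Emit:
servo_tool(series=[{"gripper": 1, "offset": [0, 0.5, 0], "twist": 0.01}, {"gripper": 1, "offset": [0, 1, 0], "twist": 0.02}, {"gripper": 1, "offset": [0, 1, 0], "twist": 0.02}])

```text
time: 3.48
eef_pos: [0.4592, 0.0799, 0.2796]
tcp_rot: [0.79, 0.613, 0.0, 0.0]
ft_force: [-0.3, -1.0, -0.5]
finger_gap: 0.0855
grasp_force: 0.0
```

Emit:
servo_tool(series=[{"gripper": 1, "offset": [0, 0.5, 0], "twist": 0.01}, {"gripper": 1, "offset": [0, 1, 0], "twist": 0.02}, {"gripper": 1, "offset": [0, 1, 0], "twist": 0.02}])

```text
time: 3.85
eef_pos: [0.4592, 0.1591, 0.2794]
tcp_rot: [0.751, 0.66, 0.0, -0.0]
ft_force: [-1.0, -0.3, -0.6]
finger_gap: 0.0857
grasp_force: 0.0
```

Emit:
servo_tool(series=[{"gripper": 1, "offset": [-0.2, 0.5, 0], "twist": 0.0025}, {"gripper": 1, "offset": [-0.43, 1, 0], "twist": 0.0025}, {"gripper": 1, "offset": [-0.43, 1, 0], "twist": 0.0025}])

```text
time: 4.22
eef_pos: [0.424, 0.2388, 0.2795]
tcp_rot: [0.746, 0.666, 0.0, 0.0]
ft_force: [-0.0, -0.5, 0.1]
finger_gap: 0.0854
grasp_force: 0.0
```

Emit:
servo_tool(series=[{"gripper": 1, "offset": [0, 0.28, -0.3], "twist": 0}, {"gripper": 1, "offset": [0, 0.28, -0.6], "twist": 0}, {"gripper": 1, "offset": [0, 0.28, -0.6], "twist": 0}])

```text
time: 4.6
eef_pos: [0.4252, 0.2566, 0.2296]
tcp_rot: [0.748, 0.664, -0.002, -0.0]
ft_force: [0.3, -0.5, -0.1]
finger_gap: 0.0851
grasp_force: 0.0
```

```bash
python3 - <<'E'
from h import *
np.set_printoptions(precision=4,suppress=True)
s=snap('wrist'); save(s,'w1.png',k=1.4)
P=cloud(s).reshape(-1,3)
B=P[(P[:,2]>.162)&(P[:,2]<.18)&(abs(P[:,0]-.425)<.04)&(abs(P[:,1]-.262)<.07)]
print(len(B),state()['eef_pos'],state()['joints'])
if len(B): print(np.median(B,0),B.min(0),B.max(0),cv2.minAreaRect(B[:,:2].astype(np.float32)))
E
```

```text
1804 [0.4258 0.2574 0.2309] [ 0.4001  0.0513 -1.0132  1.7907  0.0452  1.3257 -0.743 ]
[0.4241 0.2701 0.1734] [0.4138 0.2159 0.163 ] [0.433  0.3139 0.1761] ((0.4233705699443817, 0.2649403512477875), (0.09855680167675018, 0.009971155785024166), 83.41844177246094)
```

View pics/w1.png

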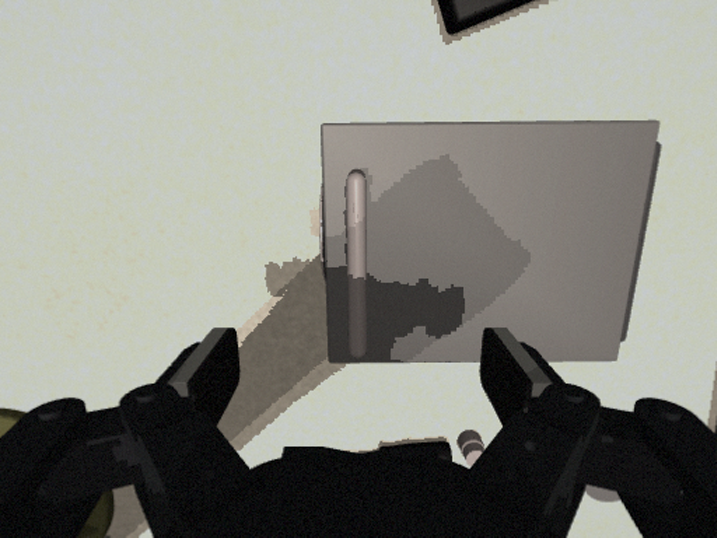

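Wrist view: the bar runs from (357,175) to (357,350), between the open fingers. Measured bar centre is (0.4235, 0.264) with yaw -6.6°. I'll descend and grip it gently.

Emit:
servo_tool(series=[{"gripper": 1, "offset": [-0.02, 0.04, -0.3]}, {"gripper": 1, "offset": [-0.02, 0.04, -0.7]}, {"gripper": 0.2, "offset": [-0.02, 0.04, -1]}, {"gripper": 0, "offset": [-0.02, 0.04, -1]}, {"gripper": 0, "offset": [-0.02, 0.04, -1]}, {"gripper": 0, "offset": [-0.02, 0.04, -1]}], grip_force=20)

```text
validation failed for argument at $.se...
```

Emit:
servo_tool(series=[{"gripper": -1, "offset": [0, 0, 0]}, {"gripper": -1, "offset": [0, 0, 0]}, {"gripper": -1, "offset": [0, 0, 0]}, {"gripper": -1, "offset": [0, 0, 0]}, {"gripper": -1, "offset": [0, 0, 0]}, {"gripper": -1, "offset": [0, 0, 0]}, {"gripper": -1, "offset": [0, 0, 0]}, {"gripper": -1, "offset": [0, 0, 0]}])

```text
validation failed for argument at $.se...
```

Twist is required in each row.

Emit:
servo_tool(series=[{"gripper": 1, "offset": [-0.02, 0.04, -0.3], "twist": 0}, {"gripper": 1, "offset": [-0.02, 0.04, -0.7], "twist": 0}, {"gripper": 0.2, "offset": [-0.02, 0.04, -1], "twist": 0}, {"gripper": 0, "offset": [-0.02, 0.04, -1], "twist": 0}, {"gripper": 0, "offset": [-0.02, 0.04, -1], "twist": 0}], grip_force=20)

```text
time: 5.28
eef_pos: [0.4247, 0.2628, 0.1529]
tcp_rot: [0.747, 0.664, 0.001, 0.001]
ft_force: [0.6, 0.6, 0.1]
finger_gap: 0.0427
grasp_force: 0.0
```

Emit:
servo_tool(series=[{"gripper": -1, "offset": [0, 0, 0], "twist": 0}, {"gripper": -1, "offset": [0, 0, 0], "twist": 0}, {"gripper": -1, "offset": [0, 0, 0], "twist": 0}, {"gripper": -1, "offset": [0, 0, 0], "twist": 0}, {"gripper": -1, "offset": [0, 0, 0], "twist": 0}, {"gripper": -1, "offset": [0, 0, 0], "twist": 0}])

```text
time: 6.02
eef_pos: [0.4242, 0.2631, 0.1521]
tcp_rot: [0.747, 0.665, 0.001, 0.0]
ft_force: [1.9, -0.5, 5.2]
finger_gap: 0.0091
grasp_force: 21.2
```

```bash
python3 - <<'E'
from h import *
from math import *
c,s=cos(radians(6.6)),sin(radians(6.6))
def bar(t): return -.17*cos(t)+.044*sin(t), .17*sin(t)+.044*cos(t)
p=(0,0)
b0=bar(0)
for i in range(0,19):
    t=1.7*i/18; x,z=bar(t); x-=b0[0]; z-=b0[1]
    print(round(t,2),[round(v/.08,2) for v in (x*c,-x*s,z)])
E
```

```text
0.0 [0.0, -0.0, 0.0]
0.09 [0.06, -0.01, 0.2]
0.19 [0.14, -0.02, 0.39]
0.28 [0.24, -0.03, 0.57]
0.38 [0.35, -0.04, 0.75]
0.47 [0.48, -0.06, 0.91]
0.57 [0.62, -0.07, 1.05]
0.66 [0.78, -0.09, 1.19]
0.76 [0.95, -0.11, 1.31]
0.85 [1.13, -0.13, 1.41]
0.94 [1.32, -0.15, 1.49]
1.04 [1.51, -0.17, 1.56]
1.13 [1.71, -0.2, 1.61]
1.23 [1.92, -0.22, 1.64]
1.32 [2.12, -0.25, 1.64]
1.42 [2.33, -0.27, 1.63]
1.51 [2.53, -0.29, 1.6]
1.61 [2.73, -0.32, 1.55]
1.7 [2.92, -0.34, 1.49]
```

Emit:
servo_tool(series=[{"gripper": -1, "offset": [0.03, 0, 0.1], "twist": 0}, {"gripper": -1, "offset": [0.06, -0.01, 0.2], "twist": 0}, {"gripper": -1, "offset": [0.1, -0.01, 0.3], "twist": 0}, {"gripper": -1, "offset": [0.14, -0.02, 0.39], "twist": 0}, {"gripper": -1, "offset": [0.19, -0.02, 0.48], "twist": 0}, {"gripper": -1, "offset": [0.24, -0.03, 0.57], "twist": 0}, {"gripper": -1, "offset": [0.29, -0.03, 0.66], "twist": 0}, {"gripper": -1, "offset": [0.35, -0.04, 0.75], "twist": 0}, {"gripper": -1, "offset": [0.41, -0.05, 0.83], "twist": 0}, {"gripper": -1, "offset": [0.48, -0.06, 0.91], "twist": 0}])

```text
time: 7.28
eef_pos: [0.4608, 0.2588, 0.2247]
tcp_rot: [0.747, 0.665, -0.001, -0.001]
ft_force: [-4.0, 3.1, 1.0]
finger_gap: 0.009
grasp_force: 20.1
```

Emit:
servo_tool(series=[{"gripper": -1, "offset": [0.07, -0.01, 0.07], "twist": 0}, {"gripper": -1, "offset": [0.14, -0.01, 0.14], "twist": 0}, {"gripper": -1, "offset": [0.22, -0.02, 0.21], "twist": 0}, {"gripper": -1, "offset": [0.3, -0.03, 0.28], "twist": 0}, {"gripper": -1, "offset": [0.38, -0.04, 0.34], "twist": 0}, {"gripper": -1, "offset": [0.47, -0.05, 0.4], "twist": 0}, {"gripper": -1, "offset": [0.56, -0.06, 0.45], "twist": 0}, {"gripper": -1, "offset": [0.65, -0.07, 0.5], "twist": 0}, {"gripper": -1, "offset": [0.74, -0.08, 0.54], "twist": 0}, {"gripper": -1, "offset": [0.84, -0.09, 0.58], "twist": 0}])

```text
time: 8.52
eef_pos: [0.5283, 0.2515, 0.2731]
tcp_rot: [0.747, 0.665, -0.0, 0.0]
ft_force: [-7.3, 1.1, 10.7]
finger_gap: 0.0091
grasp_force: 21.0
```

Emit:
servo_tool(series=[{"gripper": -1, "offset": [0.1, -0.01, 0.04], "twist": 0}, {"gripper": -1, "offset": [0.19, -0.02, 0.07], "twist": 0}, {"gripper": -1, "offset": [0.29, -0.04, 0.1], "twist": 0}, {"gripper": -1, "offset": [0.39, -0.05, 0.12], "twist": 0}, {"gripper": -1, "offset": [0.5, -0.06, 0.14], "twist": 0}, {"gripper": -1, "offset": [0.6, -0.07, 0.15], "twist": 0}, {"gripper": -1, "offset": [0.7, -0.08, 0.15], "twist": 0}, {"gripper": -1, "offset": [0.8, -0.1, 0.15], "twist": 0}, {"gripper": -1, "offset": [0.9, -0.11, 0.15], "twist": 0}, {"gripper": -1, "offset": [1, -0.12, 0.14], "twist": 0}])

```text
time: 9.78
eef_pos: [0.6099, 0.2423, 0.2827]
tcp_rot: [0.747, 0.665, 0.001, 0.0]
ft_force: [-0.7, 4.9, 6.2]
finger_gap: 0.0089
grasp_force: 21.5
```

Emit:
servo_tool(series=[{"gripper": -1, "offset": [0.1, -0.01, -0.01], "twist": 0}, {"gripper": -1, "offset": [0.21, -0.02, -0.03], "twist": 0}, {"gripper": -1, "offset": [0.31, -0.04, -0.05], "twist": 0}, {"gripper": -1, "offset": [0.41, -0.05, -0.08], "twist": 0}, {"gripper": -1, "offset": [0.5, -0.06, -0.11], "twist": 0}, {"gripper": -1, "offset": [0.5, -0.06, -0.11], "twist": 0}, {"gripper": -0.5, "offset": [0.5, -0.06, -0.11], "twist": 0}, {"gripper": -0.5, "offset": [0.5, -0.06, -0.11], "twist": 0}, {"gripper": -0.5, "offset": [0.5, -0.06, -0.11], "twist": 0}, {"gripper": -0.5, "offset": [0.5, -0.06, -0.11], "twist": 0}])

```text
time: 11.02
eef_pos: [0.6491, 0.2358, 0.2727]
tcp_rot: [0.747, 0.665, -0.0, 0.0]
ft_force: [0.3, 0.5, 0.5]
finger_gap: 0.0214
grasp_force: 0.0
```

Emit:
servo_tool(series=[{"gripper": -0.5, "offset": [0, 0, 0.4], "twist": 0}, {"gripper": -0.5, "offset": [0, 0, 0.9], "twist": 0}, {"gripper": -0.5, "offset": [0, 0, 1], "twist": 0}])

```text
time: 11.4
eef_pos: [0.6496, 0.2372, 0.3563]
tcp_rot: [0.747, 0.665, 0.002, 0.001]
ft_force: [-0.0, -0.0, -0.6]
finger_gap: 0.0215
grasp_force: 0.0
```

Emit:
servo_tool(series=[{"gripper": -0.5, "offset": [0, 0, 0.3], "twist": 0}, {"gripper": -0.5, "offset": [-0.5, 0.05, 0.3], "twist": 0}, {"gripper": 0, "offset": [-1, 0.1, 0.3], "twist": 0}])

```text
time: 11.78
eef_pos: [0.5681, 0.2445, 0.376]
tcp_rot: [0.747, 0.665, -0.0, -0.0]
ft_force: [0.6, 1.0, 0.9]
finger_gap: 0.0381
grasp_force: 0.0
```

Emit:
servo_tool(series=[{"gripper": 0, "offset": [-0.5, 0, 0], "twist": 0}, {"gripper": 0, "offset": [-1, 0, 0], "twist": 0}, {"gripper": 0, "offset": [-1, 0, 0], "twist": 0}, {"gripper": 0, "offset": [-1, 0, 0], "twist": 0}])

```text
time: 12.28
eef_pos: [0.4895, 0.2437, 0.3767]
tcp_rot: [0.747, 0.664, -0.0, 0.001]
ft_force: [-0.6, -0.3, 0.5]
finger_gap: 0.0426
grasp_force: 0.0
```

```bash
python3 - <<'E'
from h import *
np.set_printoptions(precision=4,suppress=True)
w=snap('wrist'); b=snap('side')
f=lambda s,x0,y0,W,H,k:cv2.resize(s['color'][y0:y0+H,x0:x0+W,::-1],None,fx=k,fy=k,interpolation=cv2.INTER_CUBIC)
A=f(w,0,0,512,384,.9)[:345]; B=f(b,155,115,110,115,3)
cv2.imwrite('pics/w2.png',np.hstack([A,B]))
print(A.shape,B.shape,state()['eef_pos'])
for n,s in(('w',w),('s',b)):
    P=cloud(s).reshape(-1,3); c,sn=np.cos(np.radians(-6.6)),np.sin(np.radians(-6.6))
    d=P[:,:2]-[.4985,.2545]; L=np.c_[d@[c,sn],d@[-sn,c],P[:,2]]
    k=(abs(L[:,0])<.086)&(abs(L[:,1])<.051)&(L[:,2]>.086)&(L[:,2]<.12)
    h=lambda k:print(n,k.sum(),np.histogram(L[k,0],bins=np.arange(-.09,.091,.01))[0])
    h(k); h(k&(L[:,2]>.1))
    for x0 in(-.042,.013):
        j=k&(abs(L[:,0]-x0)<.015)&(L[:,2]>.1)
        if j.sum()>5: print(x0,j.sum(),np.median(L[j],0),np.percentile(L[j],[3,97],axis=0), np.median(P[j],0), cv2.minAreaRect(P[j][:,:2].astype(np.float32)))
E
```

```text
(345, 461, 3) (345, 330, 3) [0.49   0.2438 0.3764]
w 1372 [  0   0   0   0 404 263   1   0   0 251 419   2   3   3   3   9  10   4]
w 414 [  0   0   0   0 200  93   1   0   0  23  72   1   2   3   3   6   7   3]
-0.042 293 [-0.0421  0.0028  0.1178] [[-0.0474 -0.0212  0.1032]
 [-0.0378  0.026   0.1194]] [0.457  0.2622 0.1178] ((0.45618876814842224, 0.26129138469696045), (0.04885472357273102, 0.010115024633705616), 83.80902862548828)
0.013 96 [ 0.0124 -0.0314  0.1117] [[ 0.0075 -0.0409  0.105 ]
 [ 0.0167  0.0431  0.1135]] [0.5106 0.222  0.1117] ((0.5107653141021729, 0.24944789707660675), (0.09568437188863754, 0.01361948624253273), 86.92009735107422)
s 119 [ 1  3  3  0 38 10  1  3  3 20 33  1  2  0  1  0  0  0]
s 60 [ 1  3  1  0 31  9  1  0  1  4  9  0  0  0  0  0  0  0]
-0.042 41 [-0.0429 -0.0016  0.1166] [[-0.0475 -0.0222  0.106 ]
 [-0.0376  0.0307  0.119 ]] [0.4558 0.2575 0.1166] ((0.4594052731990814, 0.27253246307373047), (0.07363537698984146, 0.015485883690416813), 76.26327514648438)
0.013 13 [0.0115 0.0376 0.1083] [[0.0081 0.0339 0.1012]
 [0.0151 0.0421 0.1143]] [0.5142 0.2905 0.1083] ((0.5144033432006836, 0.2908310890197754), (0.008497416041791439, 0.00707305409014225), 82.23806762695312)
```

View pics/w2.png

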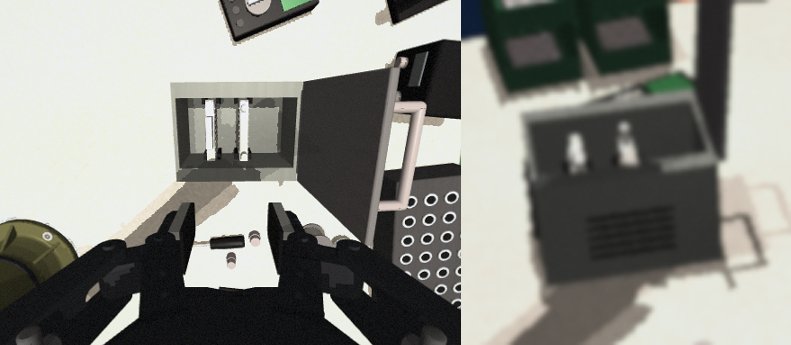

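Left half: the chamber is open. The front plate at (210,130) carries one long rib, and the rear plate at (244,130) has two pegs at its ends. Depth confirms a rib of 49 mm at (0.456, 0.2605), top at z 0.118. I'll go down over it.

Emit:
servo_tool(series=[{"gripper": 0, "offset": [-0.41, 0.21, -0.2], "twist": 0}, {"gripper": 0, "offset": [-0.41, 0.21, -0.6], "twist": 0}, {"gripper": 0, "offset": [-0.41, 0.21, -1], "twist": 0}])

```text
time: 12.75
eef_pos: [0.4568, 0.2615, 0.296]
tcp_rot: [0.747, 0.665, 0.0, -0.0]
ft_force: [0.7, -0.3, 0.3]
finger_gap: 0.0424
grasp_force: 0.0
```

Emit:
servo_tool(series=[{"gripper": 0, "offset": [0, 0, -0.5], "twist": 0}, {"gripper": 0, "offset": [0, 0, -1], "twist": 0}, {"gripper": 0, "offset": [0, 0, -1], "twist": 0}, {"gripper": 0, "offset": [0, 0, -1], "twist": 0}])

```text
time: 13.25
eef_pos: [0.4571, 0.2619, 0.2182]
tcp_rot: [0.747, 0.665, 0.001, -0.0]
ft_force: [0.2, 0.2, 0.7]
finger_gap: 0.0424
grasp_force: 0.0
```

Emit:
servo_tool(series=[{"gripper": 0, "offset": [0, 0, -0.4], "twist": 0}, {"gripper": 0, "offset": [0, 0, -0.8], "twist": 0}, {"gripper": 0, "offset": [0, 0, -0.8], "twist": 0}, {"gripper": 0, "offset": [0, 0, -0.8], "twist": 0}])

```text
time: 13.75
eef_pos: [0.4575, 0.2622, 0.1551]
tcp_rot: [0.747, 0.665, 0.002, 0.0]
ft_force: [-0.0, -0.6, -0.2]
finger_gap: 0.0426
grasp_force: 0.0
```

```bash
python3 - <<'E'
from h import *
np.set_printoptions(precision=4,suppress=True)
w=snap('wrist'); P=cloud(w).reshape(-1,3); print(state()['eef_pos'],state()['joints'])
d=P-[.456,.2605,.11]; j=(abs(d[:,0])<.013)&(abs(d[:,1])<.03)&(P[:,2]>.1)&(P[:,2]<.125)
print(j.sum(),np.median(P[j],0),cv2.minAreaRect(P[j][:,:2].astype(np.float32)) if j.sum()>5 else 0)
E
```

```text
[0.4575 0.2623 0.1552] [ 0.3263  0.2265 -0.9937  1.8286  0.2048  1.1918 -0.8478]
1145 [0.4565 0.2637 0.118 ] ((0.45623546838760376, 0.2607916295528412), (0.050432831048965454, 0.009660034440457821), 83.3289566040039)
```

Emit:
servo_tool(series=[{"gripper": 0, "offset": [-0.01, -0.02, -0.25], "twist": 0}, {"gripper": 0, "offset": [-0.01, -0.02, -0.5], "twist": 0}, {"gripper": 0, "offset": [-0.01, -0.02, -0.65], "twist": 0}, {"gripper": 0, "offset": [-0.01, -0.02, -0.73], "twist": 0}, {"gripper": 0, "offset": [-0.01, -0.02, -0.73], "twist": 0}, {"gripper": 0, "offset": [-0.01, -0.02, -0.73], "twist": 0}])

```text
time: 14.55
eef_pos: [0.4557, 0.2601, 0.095]
tcp_rot: [0.747, 0.665, 0.0, 0.0]
ft_force: [-0.1, 0.9, -0.2]
finger_gap: 0.0428
grasp_force: 0.0
```

Emit:
servo_tool(series=[{"gripper": -1, "offset": [0, 0, 0], "twist": 0}, {"gripper": -1, "offset": [0, 0, 0], "twist": 0}, {"gripper": -1, "offset": [0, 0, 0], "twist": 0}, {"gripper": -1, "offset": [0, 0, 0], "twist": 0}, {"gripper": -1, "offset": [0, 0, 0], "twist": 0}, {"gripper": -1, "offset": [0, 0, 0], "twist": 0}], grip_force=45)

```text
time: 15.3
eef_pos: [0.4559, 0.2599, 0.095]
tcp_rot: [0.747, 0.665, 0.0, 0.0]
ft_force: [1.5, -0.2, 5.4]
finger_gap: 0.0094
grasp_force: 46.6
```

Emit:
servo_tool(series=[{"gripper": -1, "offset": [0, 0, 0.1], "twist": 0}, {"gripper": -1, "offset": [0, 0, 0.2], "twist": 0}, {"gripper": -1, "offset": [0, 0, 0.35], "twist": 0}, {"gripper": -1, "offset": [0, 0, 0.5], "twist": 0}, {"gripper": -1, "offset": [0, 0, 0.65], "twist": 0}, {"gripper": -1, "offset": [0, 0, 0.8], "twist": 0}, {"gripper": -1, "offset": [0, 0, 0.95], "twist": 0}], grip_force=60)

```text
time: 16.18
eef_pos: [0.4553, 0.2597, 0.1714]
tcp_rot: [0.747, 0.665, 0.0, 0.0]
ft_force: [0.3, 0.6, -1.6]
finger_gap: 0.009
grasp_force: 59.9
```

Emit:
servo_tool(series=[{"gripper": -1, "offset": [0, 0, 0.2], "twist": 0}, {"gripper": -1, "offset": [0, 0, 0.4], "twist": 0}, {"gripper": -1, "offset": [0, 0, 0.6], "twist": 0}, {"gripper": -1, "offset": [0, 0, 0.8], "twist": 0}, {"gripper": -1, "offset": [0, 0, 0.95], "twist": 0}])

```text
time: 16.8
eef_pos: [0.4556, 0.2598, 0.2478]
tcp_rot: [0.747, 0.665, 0.0, 0.0]
ft_force: [0.5, -0.3, -1.5]
finger_gap: 0.0088
grasp_force: 59.9
```

```bash
python3 - <<'E'
from h import *
np.set_printoptions(precision=4,suppress=True)
b=snap('side'); save(b,'s3.png',(140,60,300,220),3.5); st=state(); print(st['eef_pos'],st['finger_gap'],st['ft_force'],st['ft_torque'])
E
```

```text
[0.4562 0.2603 0.2491] 0.009160675129791334 [ 0.9975  0.5442 -0.4949] [ 0.0872 -0.0335 -0.025 ]
```

View pics/s3.png

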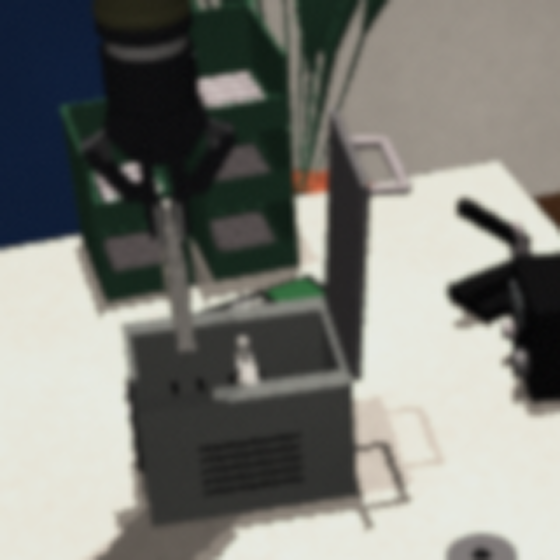

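Side view: the plate hangs upright and clear of the box at about (180,275). The spare's pegs still stand in the chamber at (243,360), and the flap stays upright. I'll carry it over to the mat.

Emit:
servo_tool(series=[{"gripper": -1, "offset": [0.01, -0.2, 0], "twist": 0}, {"gripper": -1, "offset": [0.03, -0.45, 0], "twist": -0.001}, {"gripper": -1, "offset": [0.04, -0.72, 0], "twist": -0.002}, {"gripper": -1, "offset": [0.05, -0.98, 0], "twist": -0.0034}])

```text
time: 17.35
eef_pos: [0.4592, 0.1806, 0.2464]
tcp_rot: [0.754, 0.657, -0.0, -0.0]
ft_force: [1.1, 1.7, -1.5]
finger_gap: 0.0086
grasp_force: 59.9
```

Emit:
servo_tool(series=[{"gripper": -1, "offset": [0.01, -0.26, 0], "twist": 0}, {"gripper": -1, "offset": [0.03, -0.5, 0], "twist": -0.001}, {"gripper": -1, "offset": [0.04, -0.74, 0], "twist": -0.002}, {"gripper": -1, "offset": [0.05, -0.98, 0], "twist": -0.0034}])

```text
time: 17.85
eef_pos: [0.4632, 0.1023, 0.2464]
tcp_rot: [0.761, 0.649, -0.0, -0.0]
ft_force: [-0.2, 0.7, -1.5]
finger_gap: 0.0086
grasp_force: 59.9
```

Emit:
servo_tool(series=[{"gripper": -1, "offset": [0.01, -0.26, 0], "twist": 0}, {"gripper": -1, "offset": [0.03, -0.5, 0], "twist": -0.001}, {"gripper": -1, "offset": [0.04, -0.74, 0], "twist": -0.002}, {"gripper": -1, "offset": [0.05, -0.98, 0], "twist": -0.0034}])

```text
time: 18.35
eef_pos: [0.4674, 0.0234, 0.2465]
tcp_rot: [0.768, 0.64, -0.0, -0.0]
ft_force: [-0.0, -0.6, -2.4]
finger_gap: 0.009
grasp_force: 59.9
```

Emit:
servo_tool(series=[{"gripper": -1, "offset": [0.01, -0.26, 0], "twist": 0}, {"gripper": -1, "offset": [0.03, -0.5, 0], "twist": -0.001}, {"gripper": -1, "offset": [0.04, -0.74, 0], "twist": -0.002}, {"gripper": -1, "offset": [0.05, -0.98, 0], "twist": -0.0034}])

```text
time: 18.85
eef_pos: [0.4714, -0.0551, 0.2465]
tcp_rot: [0.775, 0.632, 0.0, -0.0]
ft_force: [1.9, 0.6, -1.0]
finger_gap: 0.0088
grasp_force: 59.9
```

Emit:
servo_tool(series=[{"gripper": -1, "offset": [0.01, -0.26, 0], "twist": 0}, {"gripper": -1, "offset": [0.03, -0.5, 0], "twist": -0.001}, {"gripper": -1, "offset": [0.04, -0.74, 0], "twist": -0.002}, {"gripper": -1, "offset": [0.05, -0.98, 0], "twist": -0.0034}])

```text
time: 19.35
eef_pos: [0.4755, -0.1335, 0.2465]
tcp_rot: [0.782, 0.624, 0.0, 0.0]
ft_force: [-0.2, 0.0, -0.5]
finger_gap: 0.0088
grasp_force: 59.9
```

Emit:
servo_tool(series=[{"gripper": -1, "offset": [0.01, -0.26, 0], "twist": 0}, {"gripper": -1, "offset": [0.03, -0.5, 0], "twist": -0.001}, {"gripper": -1, "offset": [0.04, -0.8, -0.1], "twist": -0.002}, {"gripper": -1, "offset": [0.05, -0.98, -0.2], "twist": -0.0034}, {"gripper": -1, "offset": [0.05, -0.98, -0.2], "twist": -0.0034}, {"gripper": -1, "offset": [0.05, -0.98, -0.2], "twist": -0.0034}, {"gripper": -1, "offset": [0.05, -0.98, -0.2], "twist": -0.0034}])

```text
time: 20.23
eef_pos: [0.4798, -0.2097, 0.2309]
tcp_rot: [0.787, 0.616, 0.0, 0.0]
ft_force: [0.0, -0.1, -0.9]
finger_gap: 0.0088
grasp_force: 59.8
```

```bash
python3 - <<'E'
from h import *
np.set_printoptions(precision=4,suppress=True)
st=state(); print(st['time'],st['eef_pos'],st['tcp_rot'],st['finger_gap'],st['grasp_force'])
x,y=st['tcp_rot'][:2]; print('tool y',2*np.degrees(np.arctan2(y,x))-90)
a=snap('scene');b=snap('side')
f=lambda s,x0,y0,W,H,k:cv2.resize(s['color'][y0:y0+H,x0:x0+W,::-1],None,fx=k,fy=k,interpolation=cv2.INTER_CUBIC)
cv2.imwrite('pics/f.png',np.hstack([f(a,140,110,140,130,2.85),f(b,180,180,140,130,2.85)]))
for n,s in(('scene',a),('side',b)):
    P=cloud(s).reshape(-1,3); j=(abs(P[:,0]-.479)<.07)&(abs(P[:,1]+.21)<.07)&(P[:,2]>.1)&(P[:,2]<.222)
    Q=P[j]
    if len(Q)<9: continue
    r=cv2.minAreaRect(Q[:,:2].astype(np.float32)); print(n,len(Q),r,np.percentile(Q[:,2],[1,99]))
    m=np.median(Q,0)
    for _ in range(4):
        m=Q.mean(0); w,v=np.linalg.eigh(np.cov((Q-m).T)); e=abs((Q-m)@v[:,0]); Q=Q[e<=np.percentile(e,93)]
    print('normal',v[:,0],np.degrees(np.arctan2(v[1,0],v[0,0])),m)
    if n=='side': print('mat',[atz(s,u,v_,.004) for u,v_ in[(247.4,295.9)]])
E
```

```text
20.225 [ 0.4798 -0.2097  0.2309] [0.7875 0.6163 0.0002 0.0003] 0.008833376065168853 59.78157341480255
tool y -13.903493289339849
scene 367 ((0.4865812361240387, -0.20993965864181519), (0.1014048308134079, 0.018482161685824394), 83.23405456542969) [0.1488 0.2214]
normal [ 0.9718 -0.2357  0.0052] -13.633643421870515 [ 0.4882 -0.2086  0.187 ]
side 191 ((0.47722500562667847, -0.21664193272590637), (0.08622057735919952, 0.016433414071798325), 76.33888244628906) [0.1485 0.2213]
normal [ 0.9954 -0.0954  0.0123] -5.475704568262337 [ 0.4667 -0.2486  0.1868]
mat [array([ 0.4772, -0.2114,  0.004 ])]
```

View pics/f.png

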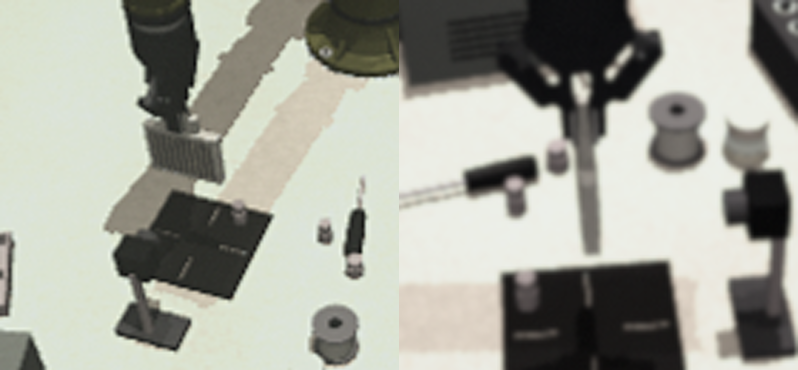

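The plate hangs upright over the mat centre. Its normal is -13.6° against the stand's -14°, and its underside is at z 0.148, about 14 cm above the mat. The shells stand where they were. I'll hand in.

```bash
python3 -c "
from workcell import workorder,state
print(state()['qd']); print(workorder.finish_job())"
```

```text
[-1.06338888e-03  8.00596602e-05  3.81017715e-03 -1.18781061e-03
  1.33840887e-03 -6.73006292e-04  5.10683761e-04]
the job is handed in; nothing more can be done
None
```

The job is handed in at about 20 s, though no verdict came back: the ribbed filter plate is held upright over the middle of the mat, its underside about 14 cm above it and a flat face square to the camera; the spare is still in its slot and the flap is left open.

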